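# Thread two bearing spacers onto a sprung spindle, large then small

### The arm

A 6-joint arm with a two-finger parallel gripper is mounted at the origin on a cart in front of the work surface, level with it; the furniture and walls round the work are solid. World frame = base frame: x ahead of the robot, y to its left, z up, the work surface at z = 0. Lengths are in m, angles in rad, forces in N, time in s.
With the tool pointing down it reaches from about 0.375 to 0.9 m from the base axis. Payload 3.1 kg.
Tool frame: the origin (TCP) lies on the front face of the gripper's body, between the roots of the fingers; the fingertips stand 73 mm ahead of it and the grasp point (between the pads) lies 54 mm ahead of it (manip.tips_ahead is the distance from the TCP to the fingertips, in m); z points along the fingers, y is the line along which they close (so a half turn about z gives the same grasp; the last joint's range is limited). The gripper opens to 85 mm and grips with 20 to 120 N. Pads are 22 mm wide; open, the fingers measure 114 mm over their backs; the gripper's body (76 mm by 85 mm) begins 54 mm behind the grasp point. The pads swing forward as they close: fully open they stand 13 mm farther back than shut.
Start: joints at [1.036, 0.527, 1.433, -0, 1.181, -0.178], TCP at [0.218, 0.586, 0.304] pointing down, gripper open.
Joint ranges: [-3.08, 3.08], [-0.75, 2.2], [0.22, 2.44], [-1.43, 4.57], [0, 2.65], [-2.85, 2.85]. Speed limits (rad/s): [2.79, 2.79, 3.14, 3.14, 3.14, 3.14].

### API

Orientations are given as a unit quaternion [x, y, z, w].
In Python, from station import sense, eyes, workorder, manip gives the robot as it stands.
- The arm moves only by the shell command python3 -m inch 'ROWS' [OPENING] [FORCE]. ROWS is JSON, a list of rows, each an object of numbers: "dx", "dy", "dz": the shift along the tool's x, y, z in cm; "wx", "wy", "wz": the turn, a rotation vector about the tool's x, y, z in degrees. In form: [{"dx": .., "dy": .., "dz": .., "wx": .., "wy": .., "wz": ..}, ...]. A call has 1 to 10 rows; each row shifts and turns the commanded pose from where the row before left it, along the tool's axes as they then stand; what a row does not reach is not made up. A row lasts 1/8 s, in which the tool goes at most 62.5 mm and 10.7 degrees, less where a joint would pass 70% of its speed; a pose out of reach is approached as far as the arm can. A call with a gripper value outside its range is refused whole. OPENING is the opening, from 0 (shut) to 1 (fully open), set as the call begins (- or left out, the last holds). The fingers move at their own pace and stop on an object; FORCE is the grip in N (left out, the last holds). Time passes only in rows, so rows that do not move let the fingers close. It gives the time, the measured TCP pose, the force, the opening and the grip force at its end, in the units of the state.
- sense(): the state, without advancing time (a new reading comes with each control period).
- eyes.snapshot(name): name is "scene" or "top" or "wrist"; returns the picture (384x512x3 uint8, red, green, blue); there is no depth.
- eyes.camera_params(name): a dict with "fx", "fy", "cx", "cy" (pixels), "rvec" (rotation vector, rad) and "tvec" (3), from world to camera coordinates, as OpenCV has them. Camera axes: x right, y down, z forward; pixel columns grow to the right and rows downward; lengths in m; the calibration is good to about 2 mm. The wrist camera is an equidistant fisheye: a pixel r from the principal point sees the ray r / f radians off the axis. A picture is of the moment at which its call begins: read the wrist's pose just before it. camera_params takes no time and is no camera call; for the wrist camera it gives the pose at the moment of the call.
- workorder.sign_off(): hands the job in; it is judged then, once.
The state is a dict: "t": time; "q": joint angles; "qd": joint speeds; "tau": joint torques, N m; "tcp_pos": TCP position; "tool_rot": TCP orientation; "force": force on the tool from outside, world axes, zero at the start; "ft_torque": the same for the moment, N m; "finger_gap": opening from 0.0 (shut) to 1.0 (fully open); "gripper_force": force on a finger pad.
Only numpy, scipy, OpenCV 4.12 (cv2) and the standard library are available. Lean on these libraries where they do the work, as an engineer would, in place of code of your own. Each camera call takes 0.05 s, during which the arm holds its last target. There are 200 camera calls.

### The job

Build up the spacer stack on the upright spindle of the blue assembly stand: first thread the large dark steel spacer on and press it fully home on the spindle's flange, let it go, and then thread the small brass spacer on and press it fully home flat on top of the large one. Feel for the spindle and press gently: never load a spacer against the stand with more than about 30 N (3 kg). Leave the other things on the cart where they are, and let go of the finished stack.

Things in the scene. Friction and masses are not known exactly. Their poses are not given: they have to be found in the camera images.
- stand: Assembly stand fixed to the cart: blue plate 100 x 100 x 12 mm, grey round housing (72 mm across, up to 26 mm high), a steel spindle upright in it. Origin: plate centre, underside; z up. The spindle's axis stands in an eccentric bush 3.5 mm to one side of this centre line, in a direction that differs each time and is not measured: find it by feel or sight; it then stays.
- stand_center (a point): Point on the plate's centre line, 44 mm above the cart, level with the top of the spindle's flange (44 mm across), on which the large spacer seats. Spindle and flange are sprung and damped: pressed down they yield from about 4 N, then 1.2 N per mm, hard stop after 12 mm (18 N); let go, they rise again. Seated right, the spacers' centres are 10 mm (large) and 29 mm (small) above this.
- stand_step (a point): Point on the plate's centre line, 62 mm above the cart, level with the top of the spindle's lower step (26 mm diameter, 44 to 62 mm up, 0.8 mm edge chamfer; the large spacer's bore fits it). Three brass spring balls 52 mm up stand 2 mm proud of it: the spacer must be pushed past them with some 5 to 15 N, then they drag in the bore.
- stand_tip (a point): Point on the plate's centre line, 86 mm above the cart, level with the spindle's tip. The upper step is 13 mm in diameter, 62 to 86 mm up, with a 1.5 mm chamfer at the tip; the small spacer's bore fits it, the large one passes over it loosely. Three brass spring balls 72 mm up stand 2 mm proud of it and act on the small spacer in the same way.
- spacer_large_center (a point): Dark steel spacer ring: 52 mm outside diameter, 28 mm bore, 20 mm high, about 0.15 kg, lying flat on the cart. The point is its centre, half-way up; z is the ring's axis. It can be gripped across its outside.
- spacer_small_center (a point): Brass-coloured spacer ring: 40 mm outside diameter, 15 mm bore, 18 mm high, about 0.09 kg, lying flat on the cart. The point is its centre, half-way up; z is the ring's axis. It can be gripped across its outside.
- tape: Bystander: roll of blue masking tape, 74 mm across, 19 mm high, lying flat; origin at the centre of its underside.
- tbolt: Bystander: dark T-slot bolt with nut lying on the cart, 34 x 66 x 30 mm; origin at the centre of its underside.
- collet: Bystander: pale spring collet standing upright, 33 mm across, 42 mm high; origin at the centre of its underside.
- red_box: Bystander: small red box with a black lid, 32 x 55 x 23 mm; origin at the centre of its underside. Behind it stands a fixed grey steel bin, 115 mm high.
Things that resemble listed ones, but are neither listed nor needed, are in the scene too. Of the things that look like the part that bears spacer_small_center, the smaller one is meant.

How it is judged:
On the way, in this order (a step that is already met when the one before it is completed fails the run):
1. the large spacer is threaded on the spindle, home on the flange with the spindle sprung back up, and let go, the small one not yet on the stand (z of spacer_large_center in the frame of stand_center between 0.0085 and 0.0115 m and contact force between the fingers and spacer_large below 0.1 N and horizontal distance between spacer_large_center and stand_center below 0.007 m and angle between the z axis of spacer_large_center and the z axis of stand_center, either way round below 0.08 rad and horizontal distance between spacer_small_center and stand_center above 0.08 m), for 0.2 s.
2. the small spacer is threaded on the spindle and pressed down onto the large one (z of spacer_small_center in the frame of stand_center below 0.0305 m and horizontal distance between spacer_small_center and stand_center below 0.007 m and angle between the z axis of spacer_small_center and the z axis of stand_center, either way round below 0.08 rad), for 0.2 s.
At the end, for the whole second after the job is handed in: Both spacers are on the spindle, let go, the spindle sprung back up: large one home on the flange (centre 10 mm above its top), small one home on it (centre 29 mm above), each within 1.5 mm in height, within 7 mm of the stand's centre line and flat within 0.06 rad (z of spacer_large_center in the frame of stand_center between 0.0085 and 0.0115 m and horizontal distance between each of spacer_large_center, spacer_small_center and stand_center below 0.007 m and angle between the z axis of each of spacer_large_center, spacer_small_center and the z axis of stand_center, either way round below 0.06 rad and z of spacer_small_center in the frame of stand_center between 0.0275 and 0.0305 m); the robot touches nothing.
It fails at once if a spacer is loaded against the stand with more than 40 N in all (about 30 N of press, the rest the balls' squeeze) (contact force between any of spacer_large, spacer_small and stand above 40 N or contact force between spacer_small and spacer_large above 40 N).
It fails at once if a bystander is moved by more than 15 mm (distance of any of tape, tbolt, collet, red_box from where it was at the start of the episode above 0.015 m).
It fails at once if the fingers or the arm press on the stand with more than 30 N (contact force between the arm and stand above 30 N).
It also fails if it takes over 67 s, if anything falls off the work surface, if the arm or the gripper's body presses on something with over 40 N, if the wrist force passes 120 N, or if a joint passes its speed limit or range.

## Working session

There is one attempt and no reset: what is moved stays moved. The work goes in short steps, Python scripts to look and compute and a shell command to move; the robot and the scene stay as the last step left them, time stands still between calls to the robot, and variables do not carry over. Pictures are saved under pics/ and viewed, at most 10 in all, crops included, and the job is handed in when it is done.

```bash
ls; mkdir -p pics; python3 - <<'E'
from station import sense, eyes, workorder, manip
import cv2, numpy as np
s=sense(); print(s)
for n in ("scene","top"):
    cv2.imwrite(f"pics/{n}0.png",cv2.resize(eyes.snapshot(n)[:,:,::-1],(800,600),interpolation=cv2.INTER_CUBIC))
    print(n,eyes.camera_params(n))
E
```

```text
pics
{'t': 0.0, 'q': array([ 1.03648434e+00,  5.28468725e-01,  1.43388088e+00, -4.03024522e-05,
        1.18138704e+00, -1.78526417e-01]), 'qd': array([-1.83953591e-04, -1.87831203e-04,  7.66797326e-04, -1.75370736e-03,
       -9.72582193e-04,  9.98536681e-05]), 'tau': array([-7.29956878e-05, -4.42351019e+01, -1.78029871e+01, -2.95312102e-04,
        8.43599351e-03,  2.86845619e-06]), 'tcp_pos': array([0.21741591, 0.58537951, 0.30293868]), 'tool_rot': array([ 1.76948354e-01,  9.84219554e-01, -1.01112458e-03, -3.56578091e-04]), 'force': array([ 0.03225418, -0.06774074,  0.58173792]), 'ft_torque': array([-0.0279422 , -0.03228146,  0.06061559]), 'gripper_force': 0.0, 'finger_gap': 0.9987086424792023}
scene {'fx': 495.86205600666426, 'fy': 495.86205600666426, 'cx': 258.1665074889111, 'cy': 189.77374928306423, 'rvec': array([ 2.26094855, -0.6722428 ,  0.31420094]), 'tvec': array([-0.44265135,  0.29014319,  1.00360929])}
top {'fx': 433.94648952982857, 'fy': 433.94648952982857, 'cx': 254.35039812392654, 'cy': 195.64802305177218, 'rvec': array([ 2.19973629, -2.21721212,  0.08214011]), 'tvec': array([0.00205635, 0.52429441, 1.24052015])}
```

View pics/scene0.png

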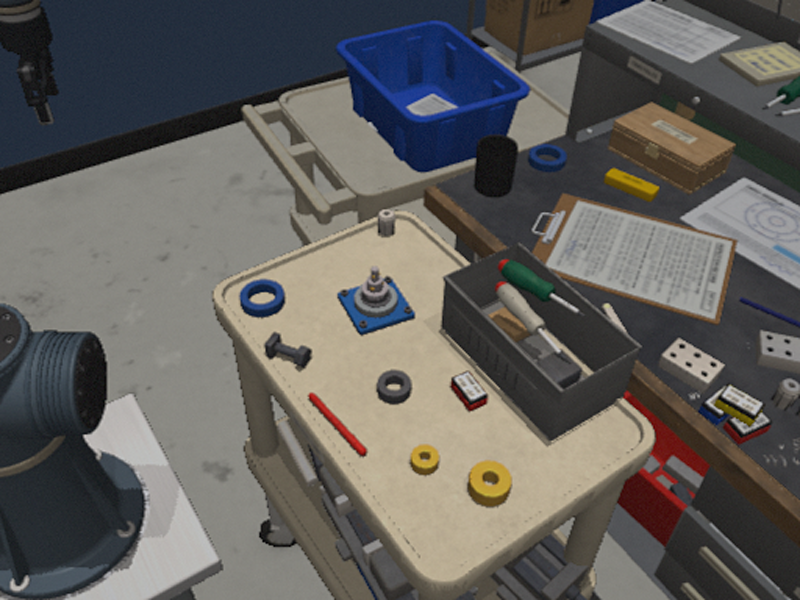

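View pics/top0.png

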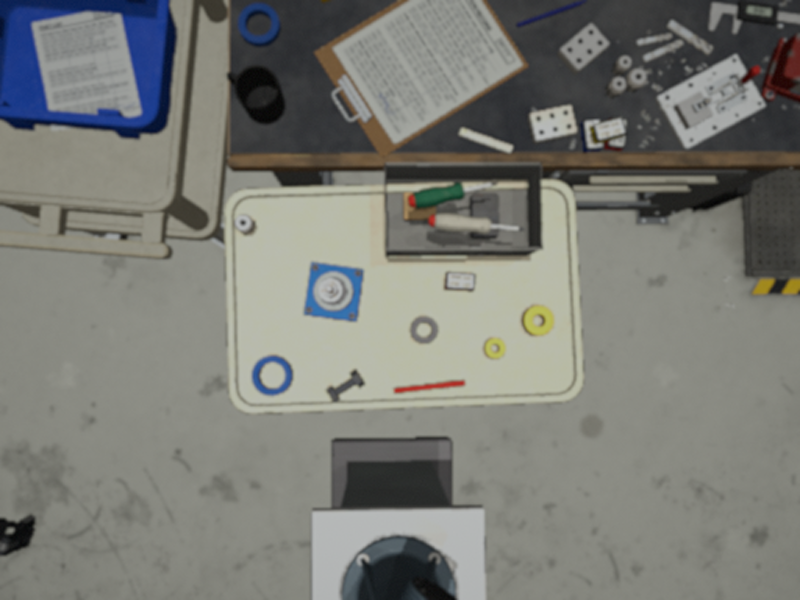

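Could be taken for the wanted parts (800x600 pixels). For the large spacer: dark ring scene (394,386) / top (424,329), with only the T-bolt also dark. For the small spacer: yellow rings scene (425,459) / top (495,348), which is the smaller, and scene (490,482) / top (538,320), which is a larger decoy. I choose the dark ring and the smaller yellow one. Next is a close crop from both views.

```bash
cat > h.py <<'E'
from station import sense, eyes, workorder, manip
import cv2, numpy as np
from scipy.spatial.transform import Rotation as R
from scipy.optimize import least_squares
def proj(n,P,c=None):
    c=c or eyes.camera_params(n)
    X=R.from_rotvec(c["rvec"]).apply(np.atleast_2d(P))+c["tvec"]
    if n=="wrist":
        rr=np.hypot(X[:,0],X[:,1]); th=np.arctan2(rr,X[:,2]); k=th/np.maximum(rr,1e-9)
        return np.c_[c["fx"]*X[:,0]*k+c["cx"],c["fy"]*X[:,1]*k+c["cy"]]
    return np.c_[c["fx"]*X[:,0]/X[:,2]+c["cx"],c["fy"]*X[:,1]/X[:,2]+c["cy"]]
def tri(obs,x0=(.5,0,.02)):
    # obs: list of (name, cam, (u,v))
    r=least_squares(lambda P:np.concatenate([proj(n,P,c)[0]-uv for n,c,uv in obs]),x0)
    return r.x,np.abs(r.fun).max()
def crop(im,u,v,w,h,k,step=10):
    u0,v0=int(u-w/2),int(v-h/2)
    a=cv2.resize(im[v0:v0+h,u0:u0+w,::-1],(w*k,h*k),interpolation=cv2.INTER_CUBIC).copy()
    for x in range(-(-u0//step)*step,u0+w,step):
        cv2.line(a,(int((x-u0+.5)*k),0),(int((x-u0+.5)*k),5),(0,0,255),1); cv2.putText(a,str(x),(int((x-u0+.5)*k)+2,14),0,.35,(0,0,255),1)
    for y in range(-(-v0//step)*step,v0+h,step):
        cv2.line(a,(0,int((y-v0+.5)*k)),(5,int((y-v0+.5)*k)),(0,0,255),1); cv2.putText(a,str(y),(6,int((y-v0+.5)*k)+4),0,.35,(0,0,255),1)
    return a
E
python3 - <<'E'
from h import *
k=.64
rows=[]
for n,pts in (("scene",[(376,293),(394,386),(425,459),(490,482)]),("top",[(334,291),(424,329),(495,348),(538,320)])):
    im=eyes.snapshot(n); np.save(f"pics/{n}.npy",im)
    rows.append(np.hstack([crop(im,u*k,v*k,48 if i==0 else 32,48,5) if 1 else 0 for i,(u,v) in enumerate(pts)]))
cv2.imwrite("pics/c1.png",np.vstack(rows)); print(np.vstack(rows).shape)
E
```

```text
(480, 720, 3)
```

View pics/c1.png

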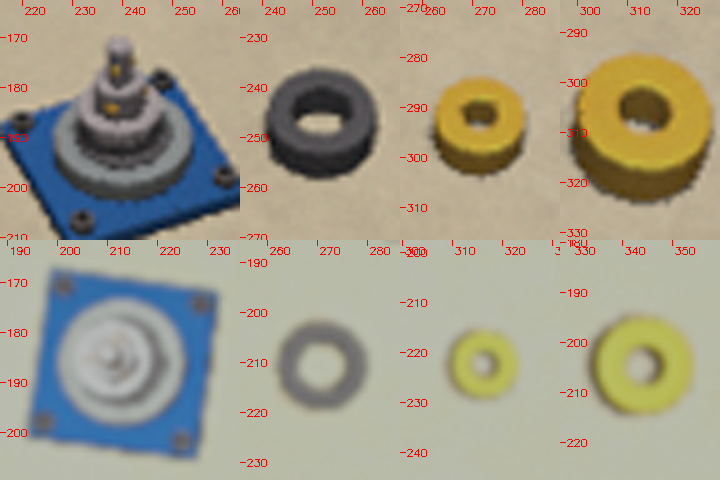

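The crop shows the dark ring with its top-face centre at scene (251.8,244.5) / top (270.9,210.5). The smaller yellow ring is at scene (271.4,291.3) / top (316.3,222.3), clearly smaller than its neighbour. The spindle tip is at scene (239.3,170.9) / top (210.9,184.5), and the plate centre in the top view is at (213.1,186.2).

```bash
python3 - <<'E'
from h import *
S,T=[eyes.camera_params(n) for n in("scene","top")]
for nm,a,b in (("dark",(251.8,244.5),(270.9,210.5)),("small",(271.4,291.3),(316.3,222.3)),("tip",(239.3,170.9),(210.9,184.5))):
    P,e=tri([("scene",S,a),("top",T,b)]); print(nm,P.round(4),round(e,2),"reach",np.hypot(*P[:2]).round(3))
def onz(c,uv,z): return least_squares(lambda p:proj("top",[p[0],p[1],z],c)[0]-uv,(.5,0)).x
print("plate ctr",onz(T,(213.15,186.15),.012), "corners",[onz(T,(189+x/5-.5,162+(y-240)/5-.5),.012).round(4) for x,y in((53,268),(217,292),(195,458),(28,435))])
for n,z,uv in(("dark",.02,(270.9,210.5)),("small",.018,(316.3,222.3)),("tip",.086,(210.9,184.5)),("tape",.019,(272*.64,375*.64)),("bolt",.015,(346*.64,386*.64)),("collet",.042,(245*.64,224*.64)),("redbox",.023,(460*.64,281*.64)),("decoy",.02,(538*.64,320*.64))): print(n,onz(T,uv,z).round(4))
print(eyes.camera_params("wrist"))
E
```

```text
dark [ 0.4808 -0.0492  0.017 ] 0.04 reach 0.483
small [ 0.4459 -0.1801  0.0153] 0.01 reach 0.481
tip [0.5514 0.1175 0.0883] 0.11 reach 0.564
plate ctr [0.55266312 0.1166301 ] corners [array([0.6081, 0.157 ]), array([0.5936, 0.0623]), array([0.4976, 0.0756]), array([0.5116, 0.1715])]
dark [ 0.4809 -0.0491]
small [ 0.4459 -0.1797]
tip [0.5519 0.1176]
tape [0.3992 0.2277]
bolt [0.3776 0.0934]
collet [0.6726 0.2728]
redbox [ 0.5685 -0.1175]
decoy [ 0.4956 -0.2612]
{'fx': 297.3186396354542, 'fy': 297.3186396354542, 'cx': 252.50323744376894, 'cy': 191.34152149930912, 'rvec': array([-2.37209797, -1.6500231 , -0.24157989]), 'tvec': array([-0.62465119, -0.03947056,  0.37923717])}
```

Heights match the text: 17, 15 and 88 mm against 20, 18 and 86. Next I fly over the stand and measure with the wrist camera.

```bash
cat >> h.py <<'E'
def goto(x,y,z,yaw=None):
    """print shift in tool axes (cm, deg) to world target; yaw=direction of tool y in world deg (mod 180)"""
    s=sense(); r=R.from_quat(s["tool_rot"]); M=r.as_matrix()
    d=M.T@(np.array([x,y,z])-s["tcp_pos"])*100
    cur=np.degrees(np.arctan2(M[1,1],M[0,1]))
    print("tool d(cm)",d.round(2),"cur yaw y",cur.round(2),"tilt",np.degrees(M[:,2]+[0,0,1]).round(2),"t",round(s["t"],2),end=" ")
    if yaw is not None: print("wz",round(-(((yaw-cur+90)%180)-90),2),end="")
    print()
E
python3 - <<'E'
from h import *
c=eyes.camera_params("wrist"); s=sense()
Rc=R.from_rotvec(c["rvec"]); C=-Rc.inv().apply(c["tvec"]); M=R.from_quat(s["tool_rot"])
print("cam in tool",M.inv().apply(C-s["tcp_pos"]),"axes",(M.inv()*Rc.inv()).as_matrix().round(2))
goto(.55,.117,.26)
goto(.55,.117,.26,0)
E
```

```text
cam in tool [ 0.07206321  0.00064309 -0.06986925] axes [[ 0.   -0.96 -0.29]
 [ 1.    0.   -0.  ]
 [ 0.   -0.29  0.96]]
tool d(cm) [-47.49 -32.33   4.36] cur yaw y 69.61 tilt [-0.04 -0.07  0.  ] t 0.2 
tool d(cm) [-47.49 -32.33   4.36] cur yaw y 69.61 tilt [-0.04 -0.07  0.  ] t 0.2 wz 69.61
```

```bash
python3 -m inch '[{"dx":-4.7,"dy":-3.2,"dz":0.4},{"dx":-4.7,"dy":-3.2,"dz":0.4},{"dx":-4.7,"dy":-3.2,"dz":0.4},{"dx":-4.7,"dy":-3.2,"dz":0.4},{"dx":-4.7,"dy":-3.2,"dz":0.4},{"dx":-4.7,"dy":-3.2,"dz":0.4},{"dx":-4.7,"dy":-3.2,"dz":0.4},{"dx":-4.7,"dy":-3.2,"dz":0.4},{},{}]'
cat > snap.py <<'E'
from h import *
import pickle,sys
c=eyes.camera_params("wrist"); im=eyes.snapshot("wrist"); c2=eyes.camera_params("wrist")
print("drift",np.abs(c["tvec"]-c2["tvec"]).max(), sense()["tcp_pos"].round(4), sense()["force"].round(2))
pickle.dump((im,c),open(f"pics/{sys.argv[1]}.pkl","wb"))
E
python3 snap.py w1
```

```text
drift 0.000178174031215117 [0.2175 0.5856 0.3034] [ 1.25 -0.87  0.87]invalid input at $[0]: expected keys dx, dy, dz, wx, wy, wz
```

```bash
python3 -m inch '[{"dx":-4.7,"dy":-3.2,"dz":0.4},{"dx":-4.7,"dy":-3.2,"dz":0.4},{},{}]'
python3 snap.py w2; python3 - <<'E'
from h import *
import pickle
out=[]
for n in("w1","w2"):
    im,c=pickle.load(open(f"pics/{n}.pkl","rb"))
    p=proj("wrist",[[.5525,.117,.03]],c)[0]; print(p)
    out.append(crop(im,min(max(p[0],50),461),min(max(p[1],75),308),100,150,4))
cv2.imwrite("pics/c2.png",np.hstack(out))
E
```

```text
drift 0.000155443849620851 [0.2176 0.5857 0.3036] [-0.41  0.14  0.03]
[103.38636311 388.27526139]
[103.32560337 388.23020411]invalid input at $[0]: expected keys dx, dy, dz, wx, wy, wz
```

View pics/c2.png

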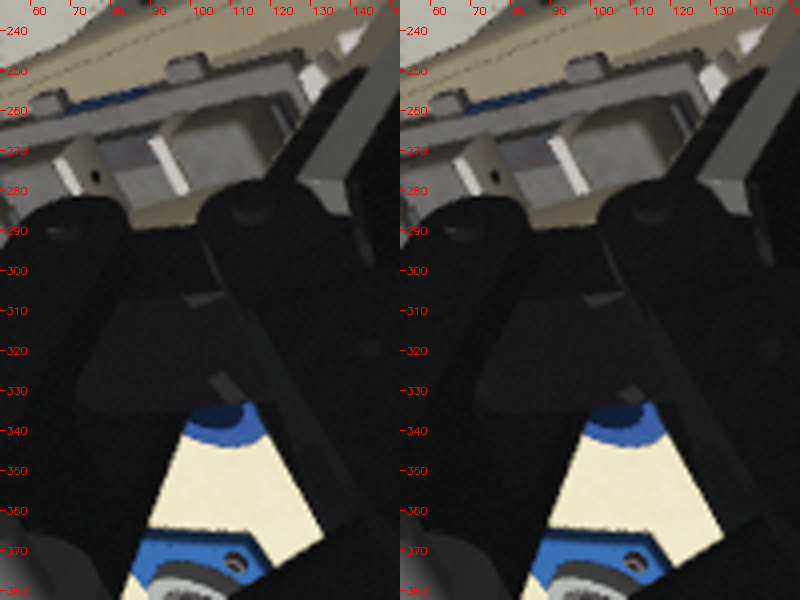

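Both moves were refused because each row needs every key, so this picture only shows the start pose: a sliver of the stand plate at (100,370) between the gripper parts. I'll resend with full rows.

```bash
python3 -m inch '[{"dx":-4.7,"dy":-3.2,"dz":0.4,"wx":0,"wy":0,"wz":0},{"dx":-4.7,"dy":-3.2,"dz":0.4,"wx":0,"wy":0,"wz":0},{"dx":-4.7,"dy":-3.2,"dz":0.4,"wx":0,"wy":0,"wz":0},{"dx":-4.7,"dy":-3.2,"dz":0.4,"wx":0,"wy":0,"wz":0},{"dx":-4.7,"dy":-3.2,"dz":0.4,"wx":0,"wy":0,"wz":0},{"dx":-4.7,"dy":-3.2,"dz":0.4,"wx":0,"wy":0,"wz":0},{"dx":-4.7,"dy":-3.2,"dz":0.4,"wx":0,"wy":0,"wz":0},{"dx":-4.7,"dy":-3.2,"dz":0.4,"wx":0,"wy":0,"wz":0},{"dx":0,"dy":0,"dz":0,"wx":0,"wy":0,"wz":0},{"dx":0,"dy":0,"dz":0,"wx":0,"wy":0,"wz":0}]' && python3 snap.py w1 && python3 - <<'E'
from h import *
print(proj("wrist",[[.5525,.117,.03],[.481,-.049,.02],[.446,-.18,.018]])); goto(.52,.1,.26,40)
E
```

```text
t: 1.55
tcp_pos: [0.4806, 0.2149, 0.2718]
tool_rot: [0.177, 0.984, 0.0, -0.001]
force: [0.2, -0.9, -0.3]
finger_gap: 1.002
gripper_force: 0.0
drift 0.00015038634030445364 [0.4802 0.2155 0.2719] [0.09 0.2  0.26]
[[196.44693654 254.83740118]
 [ 72.86750247 238.19573683]
 [ 12.21187112 239.19022439]]
tool d(cm) [-7.75 -9.44  1.18] cur yaw y 69.65 tilt [-0.05  0.01  0.  ] t 1.6 wz 29.65
```

```bash
python3 -m inch '[{"dx":-2.1,"dy":-4.2,"dz":0.3,"wx":0,"wy":0,"wz":0},{"dx":-2.1,"dy":-4.2,"dz":0.3,"wx":0,"wy":0,"wz":0},{"dx":-2.1,"dy":-4.2,"dz":0.3,"wx":0,"wy":0,"wz":0},{"dx":-2.1,"dy":-4.2,"dz":0.3,"wx":0,"wy":0,"wz":0},{"dx":0,"dy":0,"dz":0,"wx":0,"wy":0,"wz":0},{"dx":0,"dy":0,"dz":0,"wx":0,"wy":0,"wz":0}]' && python3 snap.py w2 && python3 - <<'E'
from h import *
import pickle
print(proj("wrist",[[.5525,.117,.03],[.481,-.049,.02],[.446,-.18,.018]]))
ims=[pickle.load(open(f"pics/{n}.pkl","rb"))[0] for n in("w1","w2")]
a=crop(ims[0],200,250,200,150,4,20)[:, :400+0]; 
b=crop(ims[1],256,192,512,384,1)
A=cv2.resize(ims[0][:,:,::-1],(400,300)); B=cv2.resize(ims[1][:,:,::-1],(400,300))
p1=proj("wrist",[[.5525,.117,.04]],pickle.load(open("pics/w1.pkl","rb"))[1])[0]
p2=proj("wrist",[[.5525,.117,.04]])[0]
C=crop(ims[0],*p1,100,75,4); D=crop(ims[1],*p2,100,75,4)
cv2.imwrite("pics/c3.png",np.vstack([np.hstack([A,B]),np.hstack([C,D])]))
E
```

```text
t: 2.35
tcp_pos: [0.5006, 0.0296, 0.26]
tool_rot: [0.176, 0.984, 0.0, -0.0]
force: [0.7, 0.8, 1.2]
finger_gap: 1.003
gripper_force: 0.0
drift 0.00013556802085573638 [0.5006 0.0299 0.26  ] [-0.2   0.32 -0.23]
[[343.65151417 191.35016318]
 [178.56140796 180.31791795]
 [ 78.16470596 190.73421937]]
```

View pics/c3.png

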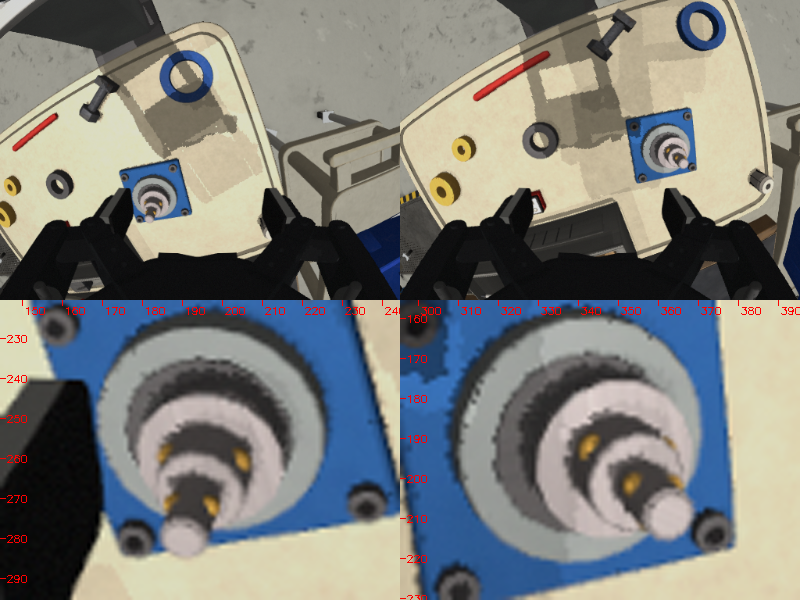

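The picture shows the stand in both wrist views. The spindle tip's top face is at crop (184,234) and (268,215), the lower-step disc at (201,190) and (236,172), the flange at (210,160) and (215,157), and the housing at (212,124) and (178,138). I triangulate these and fit the rings' silhouettes.

```bash
cat > ring.py <<'E'
from h import *
def hullc(n,c,p,r,h):
    a=np.linspace(0,2*np.pi,60)
    P=np.vstack([np.c_[p[0]+r*np.cos(a),p[1]+r*np.sin(a),0*a+z] for z in(p[2]-h/2,p[2]+h/2)])
    return cv2.convexHull(proj(n,P,c).astype(np.float32))
def cen(h): m=cv2.moments(h); return np.array([m["m10"],m["m01"]])/m["m00"],m["m00"]
def mask(im,kind):
    hsv=cv2.cvtColor(np.ascontiguousarray(im),cv2.COLOR_RGB2HSV)
    return ((hsv[...,1]>130)&(hsv[...,0]>15)&(hsv[...,0]<35) if kind=="small" else (hsv[...,2]<125)).astype(np.uint8)
def find(n,im,c,kind,p0,r,h):
    u=proj(n,p0,c)[0]
    k,lab,st,ct=cv2.connectedComponentsWithStats(mask(im,kind))
    ids=[i for i in range(1,k) if st[i,4]>60]
    i=min(ids,key=lambda i:np.hypot(*(ct[i]-u)))
    cs,_=cv2.findContours((lab==i).astype(np.uint8),cv2.RETR_EXTERNAL,cv2.CHAIN_APPROX_NONE)
    big=cv2.convexHull(max(cs,key=cv2.contourArea)); o,ao=cen(big)
    P=np.array(p0,float)
    f=lambda q:cen(hullc(n,c,[q[0],q[1],P[2]],r,h))[0]-o
    q=least_squares(f,P[:2],diff_step=1e-3).x
    return o,ao,cen(hullc(n,c,[*q,P[2]],r,h))[1],q
E
python3 - <<'E'
from ring import *
import pickle
W=[pickle.load(open(f"pics/{n}.pkl","rb")) for n in("w1","w2")]
p=[proj("wrist",[[.5525,.117,.04]],c)[0] for _,c in W]
org=[(int(q[0]-50),int(q[1]-37.5)) for q in p]
for nm,a,b in(("tip",(184,234),(268,215)),("step",(201,190),(236,172)),("flange",(210,160),(215,157)),("housing",(212,124),(178,138))):
    P,e=tri([("wrist",W[i][1],(org[i][0]+x[0]/4-.5,org[i][1]+x[1]/4-.5)) for i,x in enumerate((a,b))]); print(nm,P.round(4),round(e,2))
V=[("w1","wrist",*W[0]),("w2","wrist",*W[1])]+[(n,n,np.load(f"pics/{n}.npy"),eyes.camera_params(n)) for n in("scene","top")]
for kind,p0,r,h in(("dark",(.481,-.049,.01),.026,.02),("small",(.446,-.18,.009),.02,.018)):
    for nm,n,im,c in V:
        o,a1,a2,q=find(n,im,c,kind,p0,r,h); print(kind,nm,o.round(1),round(a1),round(a2),q.round(4))
goto(.481,-.049,.16,0)
E
```

```text
tip [0.5542 0.1188 0.0833] 0.52
step [0.5527 0.1195 0.0604] 0.96
flange [0.5535 0.119  0.0431] 0.36
housing [0.5538 0.1153 0.0191] 0.05
dark w1 [ 76.2 235.5] 978 1071 [ 0.4814 -0.0506]
dark w2 [180.6 178.1] 1790 1815 [ 0.4808 -0.049 ]
dark scene [251.8 247.5] 379 421 [ 0.4792 -0.0517]
dark top [270.9 210.8] 189 262 [ 0.4803 -0.0495]
small w1 [ 15.4 237.6] 389 456 [ 0.4467 -0.1822]
small w2 [ 81.1 189.8] 732 842 [ 0.4467 -0.1819]
small scene [271.4 293.8] 260 315 [ 0.4449 -0.1818]
small top [343.6 205. ] 232 167 [ 0.4954 -0.2615]
tool d(cm) [-0.9  -8.08 10.  ] cur yaw y 69.74 tilt [-0.02  0.03  0.  ] t 2.4 wz 69.74
```

The spindle axis is at about (0.5535,0.119), with the stand centre about 3.5 mm to −y of it, which matches the eccentricity. I take the dark ring at (0.4807,−0.0497) and the small one at (0.4465,−0.1815). Now I go above the dark ring.

```bash
python3 -m inch '[{"dx":-0.5,"dy":-4.1,"dz":3.5,"wx":0,"wy":0,"wz":0},{"dx":-0.4,"dy":-4.1,"dz":3.5,"wx":0,"wy":0,"wz":0},{"dx":0,"dy":0,"dz":3,"wx":0,"wy":0,"wz":0},{"dx":0,"dy":0,"dz":0,"wx":0,"wy":0,"wz":0},{"dx":0,"dy":0,"dz":0,"wx":0,"wy":0,"wz":0}]' && python3 snap.py w3 && python3 - <<'E'
from ring import *
import pickle
im,c=pickle.load(open("pics/w3.pkl","rb"))
o,a1,a2,q=find("wrist",im,c,"dark",(.4807,-.0497,.01),.026,.02); print(o,a1,a2,q.round(4))
h=hullc("wrist",c,[*q,.01],.026,.02)
h2=hullc("wrist",c,[.4807,-.0497,.01],.026,.02)
b=np.ascontiguousarray(im[:,:,::-1]).copy(); cv2.polylines(b,[h.round().astype(int)],True,(0,255,0)); cv2.polylines(b,[h2.round().astype(int)],True,(0,0,255))
cv2.imwrite("pics/w3.png",cv2.resize(b,(800,600)))
goto(.4807,-.0497,.075)
E
```

```text
t: 3.02
tcp_pos: [0.4816, -0.0507, 0.1607]
tool_rot: [0.176, 0.984, -0.0, 0.001]
force: [-0.3, -0.1, 0.6]
finger_gap: 1.0
gripper_force: 0.0
drift 0.00039685634937780545 [ 0.4818 -0.0509  0.161 ] [-0.42  0.39  0.97]
[260.36931214 159.10362399] 17237.0 4048.519838874461 [ 0.4543 -0.0339]
tool d(cm) [0.17 0.07 8.6 ] cur yaw y 69.74 tilt [ 0.12 -0.04  0.  ] t 3.08
```

View pics/w3.png

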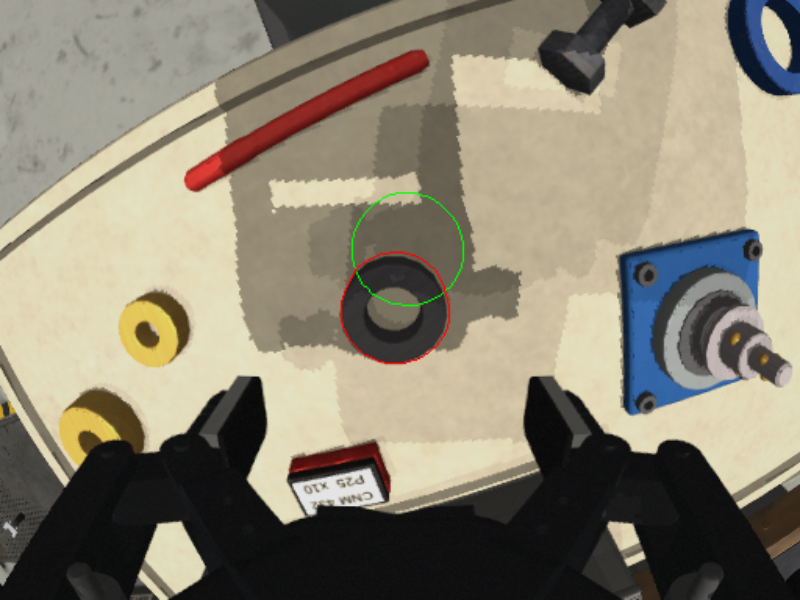

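The picture shows the red hull (model at the measured position) lying exactly on the dark ring at (395,308). The auto mask (green) was fooled by the shadow, so I ignore it. Descend and grip.

```bash
python3 -m inch '[{"dx":0.17,"dy":0.07,"dz":3.5,"wx":0,"wy":0,"wz":0},{"dx":0,"dy":0,"dz":3.5,"wx":0,"wy":0,"wz":0},{"dx":0,"dy":0,"dz":1.0,"wx":0,"wy":0,"wz":0},{"dx":0,"dy":0,"dz":0.5,"wx":0,"wy":0,"wz":0},{"dx":0,"dy":0,"dz":0,"wx":0,"wy":0,"wz":0}]' && python3 -m inch '[{"dx":0,"dy":0,"dz":0,"wx":0,"wy":0,"wz":0},{"dx":0,"dy":0,"dz":0,"wx":0,"wy":0,"wz":0},{"dx":0,"dy":0,"dz":0,"wx":0,"wy":0,"wz":0},{"dx":0,"dy":0,"dz":0,"wx":0,"wy":0,"wz":0},{"dx":0,"dy":0,"dz":0,"wx":0,"wy":0,"wz":0},{"dx":0,"dy":0,"dz":0,"wx":0,"wy":0,"wz":0}]' 0.4 50
```

```text
t: 3.7
tcp_pos: [0.4803, -0.0506, 0.0757]
tool_rot: [0.177, 0.984, -0.0, 0.001]
force: [0.3, 0.1, -1.4]
finger_gap: 1.001
gripper_force: 0.0
t: 4.45
tcp_pos: [0.48, -0.0507, 0.0761]
tool_rot: [0.177, 0.984, -0.0, 0.001]
force: [-0.6, -0.1, 7.5]
finger_gap: 0.581
gripper_force: 50.9
```

```bash
python3 -m inch '[{"dx":0,"dy":0,"dz":-4,"wx":0,"wy":0,"wz":0},{"dx":0,"dy":0,"dz":-4.5,"wx":0,"wy":0,"wz":0},{"dx":-0.2,"dy":2.5,"dz":-4.5,"wx":0,"wy":0,"wz":0},{"dx":-0.3,"dy":5,"dz":0,"wx":0,"wy":0,"wz":0},{"dx":-0.3,"dy":5,"dz":0,"wx":0,"wy":0,"wz":0},{"dx":-0.2,"dy":4,"dz":0,"wx":0,"wy":0,"wz":0},{"dx":0,"dy":2,"dz":0,"wx":0,"wy":0,"wz":0},{"dx":0,"dy":0,"dz":0,"wx":0,"wy":0,"wz":0},{"dx":0,"dy":0,"dz":0,"wx":0,"wy":0,"wz":0}]' && python3 snap.py w4 && python3 - <<'E'
from ring import *
import pickle
im,c=pickle.load(open("pics/w4.pkl","rb")); s=sense()
print(s["finger_gap"],s["gripper_force"])
b=np.ascontiguousarray(im[:,:,::-1]).copy()
K=2
b=cv2.resize(b,None,fx=4,fy=4,interpolation=cv2.INTER_CUBIC)
a=np.linspace(0,2*np.pi,80)
def circ(x,y,z,r,col):
    P=np.c_[x+r*np.cos(a),y+r*np.sin(a),0*a+z]; cv2.polylines(b,[((proj("wrist",P,c)+.5)*4).round().astype(int)],True,col,1)
x,y,z=s["tcp_pos"]
circ(x,y,z-.056,.026,(0,255,0)); circ(x,y,z-.056,.014,(0,255,0))
circ(.5535,.119,.086,.005,(0,0,255)); circ(.5535,.119,.062,.013,(255,0,255))
u=proj("wrist",[x,y,z-.06],c)[0]; print(u); u=(u*4).astype(int)
cv2.imwrite("pics/w4.png",b[max(u[1]-250,0):u[1]+300,max(u[0]-350,0):u[0]+350])
goto(.5535,.119,.16)
E
```

```text
t: 5.58
tcp_pos: [0.5527, 0.1183, 0.2046]
tool_rot: [0.177, 0.984, -0.0, -0.001]
force: [-0.6, 0.6, -0.7]
finger_gap: 0.576
gripper_force: 53.1
drift 0.0001694260099452949 [0.5528 0.1181 0.2047] [ 0.3   0.92 -0.31]
0.5805512277260148 53.130612038075924
[251.11080671 255.09917914]
tool d(cm) [-0.04  0.11  4.47] cur yaw y 69.54 tilt [-0.09 -0.02  0.  ] t 5.62
```

View pics/w4.png

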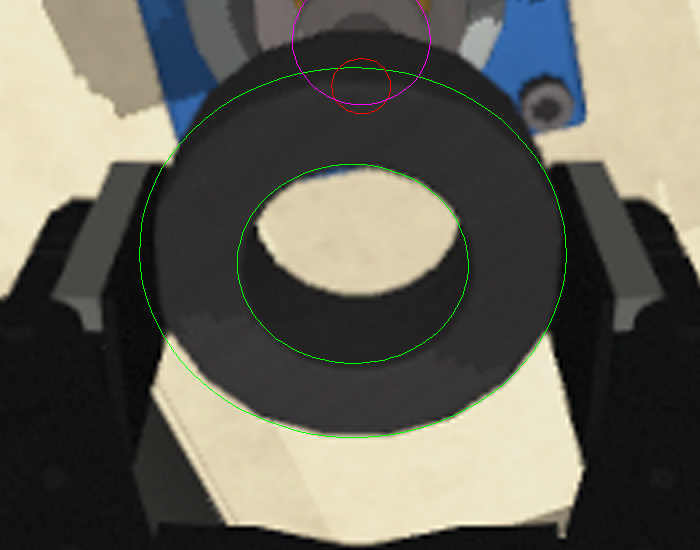

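The ring is held between the pads, but it looks about 8% smaller than modelled (x 155..550 against 140..566), so it may sit lower in the grip. I'll fit its pose from image edges by code.

```bash
cat > held.py <<'E'
from ring import *
import pickle,sys
from scipy.optimize import differential_evolution
def held(name,tcp,rot,ro,ri,zr=(.045,.085)):
    im,c=pickle.load(open(f"pics/{name}.pkl","rb"))
    g=np.log(cv2.GaussianBlur(cv2.cvtColor(np.ascontiguousarray(im),cv2.COLOR_RGB2GRAY),(0,0),.8).astype(np.float32)+12)
    M=R.from_quat(rot); a=np.linspace(0,2*np.pi,180,endpoint=False)
    samp=lambda uv:cv2.remap(g,uv[:,0].astype(np.float32)[:,None],uv[:,1].astype(np.float32)[:,None],1)[:,0]
    def ring(p,r,tx,ty):
        L=np.c_[r*np.cos(a),r*np.sin(a),tx*r*np.cos(a)+ty*r*np.sin(a)]
        return samp(proj("wrist",tcp+M.apply(L+p[:3]),c))
    def cost(p):
        s=0
        for r in(ro,ri):
            s-=np.minimum(np.abs(ring(p,r+.0007,0,0)-ring(p,r-.0007,0,0)),.35).mean()
        return s
    return [differential_evolution(cost,[(-.008,.008),(-.006,.006),zr],seed=k,tol=1e-6) for k in(0,1)]
E
python3 - <<'E'
from held import *
s=sense()
for ro,ri in((.026,.014),(.0255,.0145),(.025,.015),(.025,.014)):
    for r in held("w4",s["tcp_pos"],s["tool_rot"],ro,ri): print(ro,ri,r.x.round(4),round(r.fun,3))
E
```

```text
0.026 0.014 [-0.0026  0.0006  0.0585] -0.57
0.026 0.014 [-0.0026  0.0006  0.0585] -0.57
0.0255 0.0145 [-0.0021  0.0007  0.0584] -0.575
0.0255 0.0145 [-0.0021  0.0007  0.0585] -0.575
0.025 0.015 [-0.0017  0.0008  0.0584] -0.539
0.025 0.015 [-0.0018  0.0008  0.0584] -0.539
0.025 0.014 [0.     0.0007 0.0546] -0.582
0.025 0.014 [0.     0.0007 0.0546] -0.582
```

```bash
python3 - <<'E'
from h import *
import pickle
W=[pickle.load(open(f"pics/{n}.pkl","rb")) for n in("w1","w2")]
org=[(lambda q:(int(q[0]-50),int(q[1]-37.5)))(proj("wrist",[[.5525,.117,.04]],c)[0]) for _,c in W]
pts={"tip":(.086,(184,234),(268,215)),"step":(.062,(201,190),(236,172)),"flange":(.044,(210,160),(215,157)),"housing":(.026,(212,124),(178,138))}
for nm,(z,a,b) in pts.items():
    print(nm,[least_squares(lambda p:proj("wrist",[p[0],p[1],z],W[i][1])[0]-(org[i][0]+x[0]/4-.5,org[i][1]+x[1]/4-.5),(.55,.12)).x.round(4) for i,x in enumerate((a,b))])
W3=pickle.load(open("pics/w3.pkl","rb"))[1]
for z,uv in((.086,(784,374)),(.026,(703,330))): print("w3",least_squares(lambda p:proj("wrist",[p[0],p[1],z],W3)[0]-(uv[0]*.64-.2,uv[1]*.64-.2),(.55,.12)).x.round(4))
E
```

```text
tip [array([0.552 , 0.1202]), array([0.5534, 0.1182])]
step [array([0.5531, 0.1201]), array([0.551, 0.119])]
flange [array([0.5536, 0.1193]), array([0.5528, 0.1187])]
housing [array([0.5507, 0.118 ]), array([0.5512, 0.1139])]
w3 [0.5522 0.1174]
w3 [0.5483 0.1078]
```

```bash
python3 -m inch '[{"dx":0.1,"dy":0.1,"dz":2.5,"wx":0,"wy":0,"wz":0},{"dx":0,"dy":0,"dz":2.5,"wx":0,"wy":0,"wz":0},{"dx":0,"dy":0,"dz":1.2,"wx":0,"wy":0,"wz":0},{"dx":0,"dy":0,"dz":0,"wx":0,"wy":0,"wz":0}]' && python3 -m inch '[{"dx":0,"dy":0,"dz":0.2,"wx":0,"wy":0,"wz":0},{"dx":0,"dy":0,"dz":0.2,"wx":0,"wy":0,"wz":0},{"dx":0,"dy":0,"dz":0.2,"wx":0,"wy":0,"wz":0},{"dx":0,"dy":0,"dz":0,"wx":0,"wy":0,"wz":0}]'
```

```text
t: 6.12
tcp_pos: [0.5524, 0.1198, 0.1422]
tool_rot: [0.178, 0.984, -0.0, -0.001]
force: [0.3, -0.4, -1.4]
finger_gap: 0.576
gripper_force: 53.1
t: 6.62
tcp_pos: [0.5533, 0.1207, 0.1375]
tool_rot: [0.177, 0.984, 0.0, 0.001]
force: [0.8, -0.7, 2.8]
finger_gap: 0.578
gripper_force: 53.5
```

```bash
python3 -m inch '[{"dx":0,"dy":0,"dz":0.2,"wx":0,"wy":0,"wz":0},{"dx":0,"dy":0,"dz":0,"wx":0,"wy":0,"wz":0}]'; python3 -m inch '[{"dx":0,"dy":0,"dz":0.2,"wx":0,"wy":0,"wz":0},{"dx":0,"dy":0,"dz":0,"wx":0,"wy":0,"wz":0}]' ;python3 -m inch '[{"dx":0,"dy":0,"dz":0.2,"wx":0,"wy":0,"wz":0},{"dx":0,"dy":0,"dz":0,"wx":0,"wy":0,"wz":0}]'
```

```text
t: 6.88
tcp_pos: [0.5527, 0.1204, 0.1346]
tool_rot: [0.177, 0.984, -0.0, -0.0]
force: [0.3, -2.0, -0.0]
finger_gap: 0.578
gripper_force: 53.2
t: 7.12
tcp_pos: [0.5527, 0.1204, 0.1325]
tool_rot: [0.177, 0.984, -0.0, -0.0]
force: [0.0, -2.5, -1.5]
finger_gap: 0.578
gripper_force: 53.1
t: 7.38
tcp_pos: [0.5527, 0.1204, 0.1307]
tool_rot: [0.177, 0.984, -0.0, -0.0]
force: [-0.4, -3.7, -0.2]
finger_gap: 0.58
gripper_force: 53.2
```

No vertical load 7 mm below the step's top and a light side force: the ring is threaded. I ease 1 mm to −y and push on past the balls.

```bash
python3 -m inch '[{"dx":0,"dy":-0.1,"dz":0.2,"wx":0,"wy":0,"wz":0},{"dx":0,"dy":0,"dz":0,"wx":0,"wy":0,"wz":0}]'; python3 -m inch '[{"dx":0,"dy":0,"dz":0.2,"wx":0,"wy":0,"wz":0},{"dx":0,"dy":0,"dz":0.2,"wx":0,"wy":0,"wz":0},{"dx":0,"dy":0,"dz":0,"wx":0,"wy":0,"wz":0}]' ;python3 -m inch '[{"dx":0,"dy":0,"dz":0.2,"wx":0,"wy":0,"wz":0},{"dx":0,"dy":0,"dz":0.2,"wx":0,"wy":0,"wz":0},{"dx":0,"dy":0,"dz":0,"wx":0,"wy":0,"wz":0}]'
```

```text
t: 7.62
tcp_pos: [0.5527, 0.1199, 0.1291]
tool_rot: [0.177, 0.984, 0.0, 0.0]
force: [-0.9, -0.4, 1.8]
finger_gap: 0.577
gripper_force: 53.6
t: 8.0
tcp_pos: [0.5526, 0.1196, 0.1246]
tool_rot: [0.177, 0.984, -0.0, -0.0]
force: [-0.6, -2.7, 3.0]
finger_gap: 0.582
gripper_force: 53.5
t: 8.38
tcp_pos: [0.5525, 0.1196, 0.1205]
tool_rot: [0.177, 0.984, -0.0, -0.0]
force: [0.2, -2.4, -1.0]
finger_gap: 0.578
gripper_force: 53.2
```

```bash
for i in 1 2; do python3 -m inch '[{"dx":0,"dy":0,"dz":0.2,"wx":0,"wy":0,"wz":0},{"dx":0,"dy":0,"dz":0,"wx":0,"wy":0,"wz":0}]' | grep -E "tcp|force:"; done; python3 -m inch '[{"dx":0,"dy":0,"dz":0.3,"wx":0,"wy":0,"wz":0},{"dx":0,"dy":0,"dz":0,"wx":0,"wy":0,"wz":0}]'; python3 -m inch '[{"dx":0,"dy":0,"dz":0.3,"wx":0,"wy":0,"wz":0},{"dx":0,"dy":0,"dz":0,"wx":0,"wy":0,"wz":0}]'
```

```text
tcp_pos: [0.5526, 0.1196, 0.1189]
force: [-0.2, -3.9, 3.3]
gripper_force: 53.6
tcp_pos: [0.5526, 0.1196, 0.1173]
force: [-1.1, -2.7, 5.5]
gripper_force: 53.9
t: 9.12
tcp_pos: [0.5526, 0.1196, 0.1146]
tool_rot: [0.177, 0.984, -0.0, 0.0]
force: [-1.5, -2.0, 8.2]
finger_gap: 0.574
gripper_force: 54.2
t: 9.38
tcp_pos: [0.5526, 0.1196, 0.1121]
tool_rot: [0.177, 0.984, -0.0, 0.0]
force: [-2.3, -3.4, 11.8]
finger_gap: 0.58
gripper_force: 54.4
```

```bash
python3 -m inch '[{"dx":0,"dy":0,"dz":0.3,"wx":0,"wy":0,"wz":0},{"dx":0,"dy":0,"dz":0,"wx":0,"wy":0,"wz":0},{"dx":0,"dy":0,"dz":0,"wx":0,"wy":0,"wz":0}]'; python3 -m inch '[{"dx":0,"dy":0,"dz":0,"wx":0,"wy":0,"wz":0},{"dx":0,"dy":0,"dz":0,"wx":0,"wy":0,"wz":0},{"dx":0,"dy":0,"dz":0,"wx":0,"wy":0,"wz":0},{"dx":0,"dy":0,"dz":-1,"wx":0,"wy":0,"wz":0},{"dx":0,"dy":0,"dz":-5,"wx":0,"wy":0,"wz":0},{"dx":0,"dy":0,"dz":-5.5,"wx":0,"wy":0,"wz":0},{"dx":0,"dy":0,"dz":-2,"wx":0,"wy":0,"wz":0},{"dx":0,"dy":0,"dz":0,"wx":0,"wy":0,"wz":0}]' 1
```

```text
t: 9.75
tcp_pos: [0.5526, 0.1196, 0.1096]
tool_rot: [0.177, 0.984, -0.0, 0.0]
force: [-2.5, -3.6, 15.1]
finger_gap: 0.579
gripper_force: 54.7
t: 10.75
tcp_pos: [0.5535, 0.1198, 0.2453]
tool_rot: [0.177, 0.984, 0.001, 0.003]
force: [-0.7, 0.2, -1.0]
finger_gap: 0.999
gripper_force: 0.0
```

```bash
python3 -m inch '[{"dx":0,"dy":0,"dz":0,"wx":0,"wy":0,"wz":0},{"dx":0,"dy":0,"dz":0,"wx":0,"wy":0,"wz":0}]' >/dev/null; python3 snap.py w5; python3 - <<'E'
from ring import *
import pickle
im,c=pickle.load(open("pics/w5.pkl","rb")); sc=eyes.snapshot("scene"); cs=eyes.camera_params("scene")
a=np.linspace(0,2*np.pi,80); x,y=.553,.119
def draw(n,im,c,w,h,k):
    u=proj(n,[x,y,.06],c)[0]; u0=int(u[0]-w/2); v0=int(u[1]-h/2)
    im=im[v0:v0+h,u0:u0+w,::-1]; b=cv2.resize(im,(w*k,h*k),interpolation=cv2.INTER_CUBIC)
    for z,r,col in((.064,.026,(0,255,0)),(.044,.026,(0,255,255)),(.086,.005,(0,0,255))):
        P=np.c_[x+r*np.cos(a),y+r*np.sin(a),0*a+z]; cv2.polylines(b,[((proj(n,P,c)-(u0,v0)+.5)*k).round().astype(int)],True,col,1)
    return b
cv2.imwrite("pics/c5.png",np.hstack([draw("wrist",im,c,100,120,4),draw("scene",sc,cs,50,60,8)]))
goto(.4465,-.1815,.18)
E
```

```text
drift 0.00015275798355274262 [0.5519 0.1197 0.2414] [-0.07 -0.44  1.08]
tool d(cm) [ -0.62 -31.9    6.19] cur yaw y 69.61 tilt [-0.15 -0.    0.  ] t 11.1
```

View pics/c5.png

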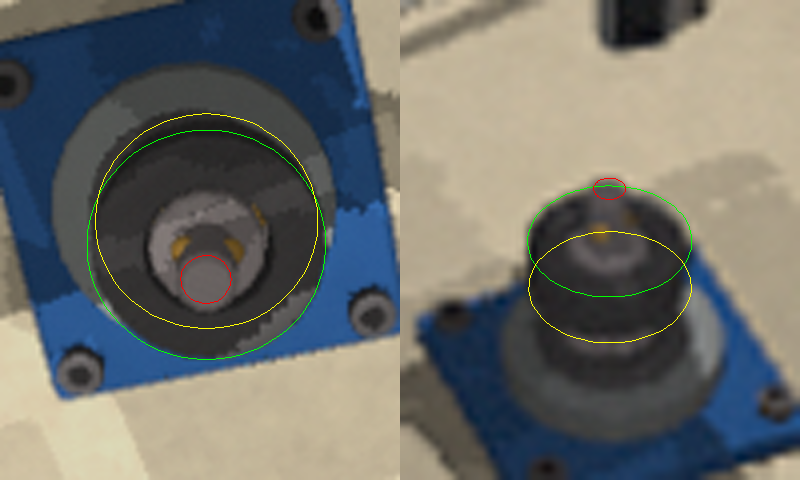

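The large ring is flat on the flange: its outline matches the green circle, the flange shows under it, and the tip matches (0.553,0.119). Now the small one.

```bash
python3 -m inch '[{"dx":0,"dy":-3,"dz":0,"wx":0,"wy":0,"wz":0},{"dx":-0.1,"dy":-5,"dz":0,"wx":0,"wy":0,"wz":0},{"dx":-0.1,"dy":-5,"dz":0.5,"wx":0,"wy":0,"wz":0},{"dx":-0.1,"dy":-5,"dz":1,"wx":0,"wy":0,"wz":0},{"dx":-0.1,"dy":-5,"dz":1.5,"wx":0,"wy":0,"wz":0},{"dx":-0.1,"dy":-5,"dz":2,"wx":0,"wy":0,"wz":0},{"dx":-0.1,"dy":-3,"dz":2,"wx":0,"wy":0,"wz":0},{"dx":0,"dy":-0.9,"dz":1.2,"wx":0,"wy":0,"wz":0},{"dx":0,"dy":0,"dz":0,"wx":0,"wy":0,"wz":0},{"dx":0,"dy":0,"dz":0,"wx":0,"wy":0,"wz":0}]' && python3 snap.py w6 && python3 - <<'E'
from ring import *
import pickle
im,c=pickle.load(open("pics/w6.pkl","rb"))
o,a1,a2,q=find("wrist",im,c,"small",(.4465,-.1815,.009),.02,.018); print(o,a1,a2,q.round(4))
h=hullc("wrist",c,[*q,.009],.02,.018); b=cv2.resize(np.ascontiguousarray(im[:,:,::-1]),(800,600)); cv2.polylines(b,[((h+.5)*1.5625).round().astype(int)],True,(255,0,0))
cv2.imwrite("pics/w6.png",b)
goto(*q,.076)
E
```

```text
t: 12.35
tcp_pos: [0.4474, -0.1804, 0.1611]
tool_rot: [0.176, 0.984, 0.0, 0.0]
force: [-0.0, -0.4, -0.7]
finger_gap: 1.0
gripper_force: 0.0
drift 0.0001921436450699754 [ 0.4476 -0.1804  0.1614] [ 0.24  0.63 -0.58]
[249.95151804 197.34732157] 2097.0 2302.8529535974376 [ 0.4465 -0.1817]
tool d(cm) [ 0.06 -0.15  8.54] cur yaw y 69.71 tilt [ 0.03 -0.01  0.  ] t 12.4
```

View pics/w6.png

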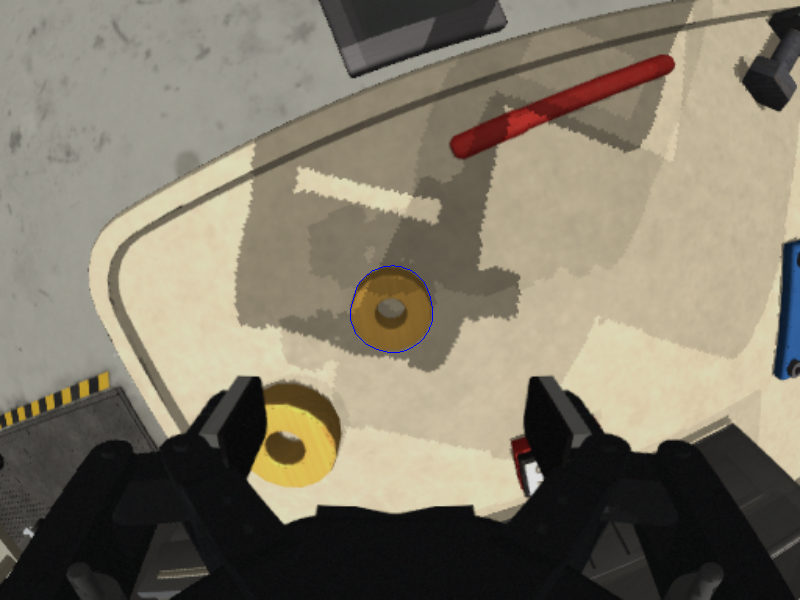

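The blue hull lies on the small ring at (391,310); the bigger decoy at (290,440) is clear of the finger path. Descend with a narrower opening and grip slightly higher.

```bash
python3 -m inch '[{"dx":0.06,"dy":-0.15,"dz":2,"wx":0,"wy":0,"wz":0},{"dx":0,"dy":0,"dz":3,"wx":0,"wy":0,"wz":0},{"dx":0,"dy":0,"dz":2.5,"wx":0,"wy":0,"wz":0},{"dx":0,"dy":0,"dz":0.65,"wx":0,"wy":0,"wz":0},{"dx":0,"dy":0,"dz":0,"wx":0,"wy":0,"wz":0}]' 0.7 && python3 -m inch '[{"dx":0,"dy":0,"dz":0,"wx":0,"wy":0,"wz":0},{"dx":0,"dy":0,"dz":0,"wx":0,"wy":0,"wz":0},{"dx":0,"dy":0,"dz":0,"wx":0,"wy":0,"wz":0},{"dx":0,"dy":0,"dz":0,"wx":0,"wy":0,"wz":0},{"dx":0,"dy":0,"dz":0,"wx":0,"wy":0,"wz":0},{"dx":0,"dy":0,"dz":0,"wx":0,"wy":0,"wz":0}]' 0.25 50 && python3 -c "
from h import *
goto(.5535,.119,.22)"
```

```text
t: 13.02
tcp_pos: [0.4464, -0.1821, 0.0798]
tool_rot: [0.176, 0.984, -0.0, 0.0]
force: [-0.8, -0.2, -0.2]
finger_gap: 0.702
gripper_force: 0.0
t: 13.78
tcp_pos: [0.4465, -0.1827, 0.0809]
tool_rot: [0.177, 0.984, -0.0, 0.001]
force: [-0.0, 1.6, 6.1]
finger_gap: 0.439
gripper_force: 49.4
tool d(cm) [  0.45  32.   -13.93] cur yaw y 69.62 tilt [ 0.12 -0.07  0.  ] t 13.78
```

```bash
python3 -m inch '[{"dx":0,"dy":0,"dz":-4,"wx":0,"wy":0,"wz":0},{"dx":0,"dy":1,"dz":-5,"wx":0,"wy":0,"wz":0},{"dx":0.1,"dy":4,"dz":-4,"wx":0,"wy":0,"wz":0},{"dx":0.1,"dy":5.5,"dz":-0.5,"wx":0,"wy":0,"wz":0},{"dx":0.1,"dy":5.5,"dz":0,"wx":0,"wy":0,"wz":0},{"dx":0.1,"dy":5.5,"dz":0,"wx":0,"wy":0,"wz":0},{"dx":0.1,"dy":5.5,"dz":0,"wx":0,"wy":0,"wz":0},{"dx":0,"dy":4,"dz":0,"wx":0,"wy":0,"wz":0},{"dx":0,"dy":1,"dz":0,"wx":0,"wy":0,"wz":0},{"dx":0,"dy":0,"dz":0,"wx":0,"wy":0,"wz":0}]' && python3 -m inch '[{"dx":0,"dy":0,"dz":0,"wx":0,"wy":0,"wz":0},{"dx":0,"dy":0,"dz":0,"wx":0,"wy":0,"wz":0}]' && python3 snap.py w7 && python3 - <<'E'
from held import *
s=sense()
for ro,ri in((.02,.0075),(.0195,.0075),(.0195,.008)):
    r=held("w7",s["tcp_pos"],s["tool_rot"],ro,ri)[0]; print(ro,ri,r.x.round(4),round(r.fun,3))
goto(.553,.119,.17)
E
```

```text
t: 15.02
tcp_pos: [0.5524, 0.1193, 0.2147]
tool_rot: [0.176, 0.984, -0.0, 0.0]
force: [0.4, -0.4, -0.8]
finger_gap: 0.437
gripper_force: 50.5
t: 15.28
tcp_pos: [0.5525, 0.1178, 0.2145]
tool_rot: [0.178, 0.984, -0.0, -0.0]
force: [-0.4, 0.2, -1.3]
finger_gap: 0.433
gripper_force: 50.5
drift 0.00012243349174262397 [0.5526 0.1179 0.2144] [-0.07  0.03 -0.55]
0.02 0.0075 [-0.001   0.0005  0.066 ] -0.552
0.0195 0.0075 [0.0005 0.0004 0.0632] -0.573
0.0195 0.008 [-0.0004  0.0003  0.0655] -0.577
tool d(cm) [-0.01  0.12  4.44] cur yaw y 69.51 tilt [-0.03 -0.01  0.  ] t 15.32
```

```bash
python3 -m inch '[{"dx":0,"dy":0.1,"dz":2,"wx":0,"wy":0,"wz":0},{"dx":0,"dy":0,"dz":1.8,"wx":0,"wy":0,"wz":0},{"dx":0,"dy":0,"dz":0.6,"wx":0,"wy":0,"wz":0},{"dx":0,"dy":0,"dz":0,"wx":0,"wy":0,"wz":0},{"dx":0,"dy":0,"dz":0,"wx":0,"wy":0,"wz":0}]'|grep -E "tcp|force:";for i in 1 2 3 4; do python3 -m inch '[{"dx":0,"dy":0,"dz":0.15,"wx":0,"wy":0,"wz":0},{"dx":0,"dy":0,"dz":0,"wx":0,"wy":0,"wz":0}]' | grep -E "tcp|force:"; done
```

```text
tcp_pos: [0.5536, 0.1199, 0.1711]
force: [0.2, 1.1, -0.4]
gripper_force: 50.5
tcp_pos: [0.5532, 0.1201, 0.1692]
force: [0.3, -0.6, -1.2]
gripper_force: 50.5
tcp_pos: [0.553, 0.1201, 0.1673]
force: [-0.1, -0.0, -1.5]
gripper_force: 50.5
tcp_pos: [0.5533, 0.12, 0.1659]
force: [1.2, -0.3, -0.3]
gripper_force: 50.6
tcp_pos: [0.5535, 0.1197, 0.1644]
force: [0.8, -1.8, -1.1]
gripper_force: 50.5
```

```bash
python3 -m inch '[{"dx":0,"dy":-0.05,"dz":0.15,"wx":0,"wy":0,"wz":0},{"dx":0,"dy":0,"dz":0,"wx":0,"wy":0,"wz":0}]'|grep -E "tcp|force:";for i in 1 2 3 4; do python3 -m inch '[{"dx":0,"dy":0,"dz":0.2,"wx":0,"wy":0,"wz":0},{"dx":0,"dy":0,"dz":0,"wx":0,"wy":0,"wz":0}]' | grep -E "tcp|force:"; done
```

```text
tcp_pos: [0.5533, 0.1194, 0.1629]
force: [1.3, -1.3, -0.7]
gripper_force: 50.6
tcp_pos: [0.5533, 0.1194, 0.1609]
force: [2.1, -2.3, -1.0]
gripper_force: 50.6
tcp_pos: [0.5533, 0.1194, 0.1589]
force: [2.0, -3.1, -0.4]
gripper_force: 50.6
tcp_pos: [0.5533, 0.1194, 0.1569]
force: [2.5, -3.9, 0.2]
gripper_force: 50.6
tcp_pos: [0.5533, 0.1194, 0.155]
force: [2.5, -2.7, 1.1]
gripper_force: 50.8
```

```bash
python3 -m inch '[{"dx":-0.08,"dy":-0.05,"dz":0.15,"wx":0,"wy":0,"wz":0},{"dx":0,"dy":0,"dz":0,"wx":0,"wy":0,"wz":0}]'|grep -E "tcp|force:";for i in 1 2 3 4 5 6; do python3 -m inch '[{"dx":0,"dy":0,"dz":0.2,"wx":0,"wy":0,"wz":0},{"dx":0,"dy":0,"dz":0,"wx":0,"wy":0,"wz":0}]' | grep -E "tcp|force:"; done
```

```text
tcp_pos: [0.5534, 0.1191, 0.1534]
force: [1.7, -1.0, 2.2]
gripper_force: 50.9
tcp_pos: [0.5534, 0.119, 0.1515]
force: [1.1, -0.3, 4.1]
gripper_force: 51.0
tcp_pos: [0.5534, 0.1188, 0.1493]
force: [2.9, -0.7, 3.6]
gripper_force: 50.9
tcp_pos: [0.5536, 0.1188, 0.1472]
force: [1.6, -0.3, 2.7]
gripper_force: 50.9
tcp_pos: [0.5535, 0.1188, 0.1452]
force: [1.9, -0.3, 2.4]
gripper_force: 50.8
tcp_pos: [0.5537, 0.1187, 0.1434]
force: [1.8, -1.6, 2.6]
gripper_force: 50.9
tcp_pos: [0.5537, 0.1188, 0.1417]
force: [1.1, -1.9, 5.7]
gripper_force: 51.1
```

```bash
for i in 1 2 3 4; do python3 -m inch '[{"dx":0,"dy":0,"dz":0.2,"wx":0,"wy":0,"wz":0},{"dx":0,"dy":0,"dz":0,"wx":0,"wy":0,"wz":0}]' | grep -E "tcp|force:"; done
```

```text
tcp_pos: [0.5537, 0.1188, 0.14]
force: [1.2, -1.0, 8.0]
gripper_force: 51.3
tcp_pos: [0.5537, 0.1188, 0.1383]
force: [0.3, -1.6, 8.8]
gripper_force: 51.5
tcp_pos: [0.5537, 0.1188, 0.1366]
force: [0.4, -1.6, 10.5]
gripper_force: 51.7
tcp_pos: [0.5537, 0.1188, 0.1349]
force: [-0.1, -2.1, 12.4]
gripper_force: 51.9
```

```bash
python3 -m inch '[{"dx":0,"dy":0,"dz":0.2,"wx":0,"wy":0,"wz":0},{"dx":0,"dy":0,"dz":0.1,"wx":0,"wy":0,"wz":0},{"dx":0,"dy":0,"dz":0,"wx":0,"wy":0,"wz":0},{"dx":0,"dy":0,"dz":0,"wx":0,"wy":0,"wz":0}]'|grep -E "tcp|force:"; python3 -m inch '[{"dx":0,"dy":0,"dz":0,"wx":0,"wy":0,"wz":0},{"dx":0,"dy":0,"dz":0,"wx":0,"wy":0,"wz":0},{"dx":0,"dy":0,"dz":0,"wx":0,"wy":0,"wz":0},{"dx":0,"dy":0,"dz":-1,"wx":0,"wy":0,"wz":0},{"dx":0,"dy":0,"dz":-5,"wx":0,"wy":0,"wz":0},{"dx":0,"dy":0,"dz":-5,"wx":0,"wy":0,"wz":0},{"dx":0,"dy":0,"dz":0,"wx":0,"wy":0,"wz":0},{"dx":0,"dy":0,"dz":0,"wx":0,"wy":0,"wz":0}]' 1; python3 snap.py w8; python3 - <<'E'
from ring import *
import pickle
im,c=pickle.load(open("pics/w8.pkl","rb")); sc=eyes.snapshot("scene"); cs=eyes.camera_params("scene")
a=np.linspace(0,2*np.pi,80); x,y=.553,.119
def draw(n,im,c,w,h,k,dr=True):
    u=proj(n,[x,y,.06],c)[0]; u0=int(u[0]-w/2); v0=int(u[1]-h/2)
    b=cv2.resize(im[v0:v0+h,u0:u0+w,::-1],(w*k,h*k),interpolation=cv2.INTER_CUBIC)
    for z,r,col in((.064,.026,(0,255,0)),(.082,.02,(0,255,255)),(.086,.005,(0,0,255))):
        P=np.c_[x+r*np.cos(a),y+r*np.sin(a),0*a+z]
        if dr: cv2.polylines(b,[((proj(n,P,c)-(u0,v0)+.5)*k).round().astype(int)],True,col,1)
    return b
cv2.imwrite("pics/c8.png",np.hstack([draw("wrist",im,c,100,120,4),draw("scene",sc,cs,50,60,8)]))
E
```

```text
tcp_pos: [0.5537, 0.1188, 0.1327]
force: [-1.1, -2.0, 18.1]
gripper_force: 52.4
t: 22.45
tcp_pos: [0.553, 0.1188, 0.2405]
tool_rot: [0.177, 0.984, -0.0, -0.0]
force: [0.2, 0.5, -0.0]
finger_gap: 1.0
gripper_force: 0.0
drift 0.0006824245025097153 [0.5526 0.1188 0.2397] [-0.01 -0.45  0.7 ]
```

View pics/c8.png

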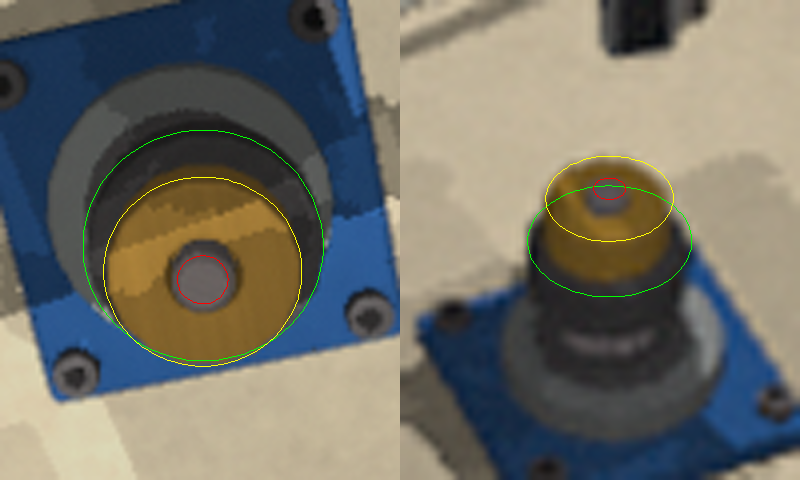

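The picture shows the brass ring flat on the dark ring, with both outlines on the model circles and the tip proud at (203,280). The gripper is clear above.

```bash
python3 -m inch '[{"dx":0,"dy":0,"dz":0,"wx":0,"wy":0,"wz":0},{"dx":0,"dy":0,"dz":0,"wx":0,"wy":0,"wz":0},{"dx":0,"dy":0,"dz":0,"wx":0,"wy":0,"wz":0}]' | head -1; python3 -c "
from station import workorder
print(workorder.sign_off())"
```

```text
t: 22.92
the job is handed in; nothing more can be done
None
```

I handed the job in at about 23 s: the large steel spacer is home on the flange with the small brass one flat on top, both let go and checked in the last pictures; the hardest press I read was 18 N, and sign-off gave no verdict.

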